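# Swing in the tote's bail arms and stack the tray of tops

## Task

The finished spinning tops are to be stacked on the tote of blanks. Swing both steel bail arms of the grey tote in until they lie fully home across its mouth, then carry the wooden tray over, upright, and set it down gently on the two bails, lengthwise with the tote and in its middle, so that the bail straps sit right up in the two channels under the tray. Leave the other things on the bench where they are.

Things in the scene. Friction and masses are not known exactly. Their poses are not given: they have to be found in the camera images.
- tote: Grey plastic stacking tote fastened to the bench, 150 mm (its x) by 250 mm (its y) by 90 mm high, 5 mm walls, holding turned wooden blanks up to 51 mm high. Origin: centre of its underside, z up. Two steel bail arms are hinged on its long walls, one near each end. With both home, their straps lie across the mouth centred at y = +35 and -35 mm, top face 95 mm above the bench.
- bail_a (a joint): Angle of the steel bail arm at the tote's +y end, rad. 0: fully home, strap flat across the tote's long rims; 1.57: upright; 3.14: level, outside the end wall; stops at 0 and 3.45. Starts swung out, 2.95 to 3.4. The hinge is stiff (about 0.15 N m friction, 2 to 3 N at the strap) and the arm stays where it is left.
- bail_b (a joint): Angle of the steel bail arm at the tote's -y end, rad. 0: fully home, strap flat across the tote's long rims; 1.57: upright; 3.14: level, outside the end wall; stops at 0 and 3.45. Starts swung out, 2.95 to 3.4. The hinge is stiff (about 0.15 N m friction, 2 to 3 N at the strap) and the arm stays where it is left.
- strap_a (a point): Centre of the flat strap of the +y bail arm: 165 mm long (along the tote's x), 22 mm wide (radially), 5 mm thick. It swings 65 mm from the hinge line (hinge_a) on 5 mm legs at x = +-83 mm, outside the tote's long walls. Axes: x along the strap, z its upward face when home (pointing down when swung out level).
- strap_b (a point): Centre of the flat strap of the -y bail arm: 165 mm long (along the tote's x), 22 mm wide (radially), 5 mm thick. It swings 65 mm from the hinge line (hinge_b) on 5 mm legs at x = +-83 mm, outside the tote's long walls. Axes: x along the strap, z its upward face when home (pointing down when swung out level).
- hinge_a (a point): Middle of the hinge line of the +y bail arm, fixed to the tote at y = +100 mm, 92.5 mm above the bench; the line runs along the tote's x. The tote's end wall is 25 mm farther out.
- hinge_b (a point): Middle of the hinge line of the -y bail arm, fixed to the tote at y = -100 mm, 92.5 mm above the bench; the line runs along the tote's x. The tote's end wall is 25 mm farther out.
- tray_grip (a point): Centre of the handle bar of the loose wooden tray (0.35 to 0.65 kg with its tops), 114 mm above the tray's underside. Bar 12 mm thick (tray x), 104 mm long (tray y), 22 mm high, on two 14 mm posts centred at y = +-45 mm. Seated on the homed bails this point is 197 mm above the bench; with the tray perched on its keel or end blocks, 209 mm. Either way round will do. Axes: the tray's, z up.
- tray: The same tray: 120 mm (x) by 170 mm (y), walls 58 mm high, tops in it up to 53 mm. Origin: centre of its underside. Underneath, a keel (y within +-21 mm) and end blocks (|y| 50 to 84 mm), all 100 mm wide in x and 12 mm deep, leave two channels 29 mm wide running along x for the straps of the homed bails: 3 mm of play inside, 4 mm outside.
- gouge: Bystander, to be left alone: wooden-handled turning gouge, 200 mm long, lying flat.
- wax_jar: Bystander, to be left alone: amber glass jar with metal lid, 60 mm across, 70 mm tall.
- big_top: Bystander, to be left alone: large plain wooden spinning top standing on its flat foot, 68 mm across, 70 mm tall.
- paint_pot: Bystander, to be left alone: small white ceramic pot, 56 mm across, 45 mm tall.
- offcut: Bystander, to be left alone: block of light wood 50 x 120 x 35 mm.
- mallet: Bystander, to be left alone: wooden mallet lying flat, 200 mm long.
- billet: Bystander, to be left alone: short upright wooden cylinder 44 mm across, 90 mm tall.
Not all that is in view belongs to the job. Leave any orange or pink look-alike of the tray alone.

How it is judged (in metres and radians):
On the way:
1. both bail arms are fully home with the tray not yet on them (value of joint each of bail_a, bail_b below 0.07 rad and horizontal distance between tray_grip and tote above 0.15 m), for 0.2 s.
At the end, for the whole second after the job is handed in: Both bail arms home (within 0.07 rad) and the tray seated on them: handle-bar centre 192 to 201 mm above the tote's underside, within 18 mm of the tote's centre across and 8 mm along it, level within 0.05 rad, lengthwise with the tote within 0.1 rad (value of joint each of bail_a, bail_b below 0.07 rad and x of tray_grip in the frame of tote between -0.018 and 0.018 m and y of tray_grip in the frame of tote between -0.008 and 0.008 m and z of tray_grip in the frame of tote between 0.192 and 0.201 m and angle between tray_grip's own z axis and vertical below 0.05 rad and angle between the x axis of tray_grip and the x axis of tote, either way round below 0.1 rad); the robot touches nothing.
It fails at once if the tray was tipped (over 0.5 rad) (angle between tray_grip's own z axis and vertical above 0.5 rad).
It fails at once if the tray was dropped or rammed onto the bails or tote (over 50 N) (contact force between tray and tote above 50 N).
It fails at once if another thing on the bench was pushed away (over 30 mm) (distance of any of gouge, wax_jar, big_top, paint_pot, offcut, mallet, billet from where it was at the start of the episode above 0.03 m).
It also fails if it takes over 72 s, if anything falls off the work surface, if the arm or the gripper's body presses on something with over 40 N, if the wrist force passes 120 N, or if a joint passes its speed limit or range.

## Robot

A 6-joint arm with a two-finger parallel gripper is mounted at the origin on the work surface. World frame = base frame: x ahead of the robot, y to its left, z up, the work surface at z = 0. Lengths are in m, angles in degrees, forces in N, time in s.
With the tool pointing down it reaches from about 0.325 to 0.85 m from the base axis. Payload 15.5 kg.
Tool frame: the origin (TCP) lies at the very end of the fingers, on their centre line; the grasp point (between the pads) lies arm.grip_depth behind it (arm.grip_depth is the distance from the TCP to the grasp point, in m); z points along the fingers, y is the line along which they close (so a half turn about z gives the same grasp; the last joint's range is limited). The gripper opens to 91 mm and grips with 3 to 60 N. Pads are 32 mm wide; open, the fingers measure 118 mm over their backs; the gripper's body (76 mm by 178 mm) begins 60 mm behind the grasp point.
Start: joints at [69.07, 28.281, 77.091, -0, 74.628, -5.472], TCP at [0.167, 0.602, 0.214] pointing down, gripper open.
Joint ranges: [-166.48, 166.48], [-47.26, 123.95], [12.59, 153.08], [-70.14, 250.14], [6.76, 159.57], [-176.63, 176.63]. Speed limits (degrees/s): [108.29, 108.29, 147.25, 172.46, 172.46, 172.46].

## Interface

Orientations are given as a 3x3 rotation matrix whose columns are the frame's x, y, z axes.
In Python, from rig import arm gives the robot as it stands. Calls block until the motion is done:
- arm.move_to(position, orientation): joint-space move of the TCP to a pose.
- arm.move_l(position, orientation=None, feed=0.15): straight line of the TCP; orientation=None keeps the orientation; feed is the mean speed in m/s.
- arm.move_joints(angles): joint-space move.
- arm.grip(opening): finger opening in m; the grip force is fixed at half the most; returns when the fingers have stopped.
- arm.sleep(seconds).
- arm.solve_ik(position, orientation): joint angles nearest the present ones, or None.
- arm.snapshot(name): name is "side" or "top"; returns the picture (480x640x3 uint8, red, green, blue); there is no depth.
- arm.get_calibration(name): a dict with "intrinsics" (3x3 intrinsics, pixels), "k1" (the pictures are not rectified: a ray, as slopes to the right and down, at radius r is drawn at 1 + k1 r^2 times it, then the intrinsics apply), "cam_to_world" (4x4, takes a point from camera to world coordinates). Camera axes: x right, y down, z forward; pixel columns grow to the right and rows downward; lengths in m; the calibration is good to about 2 mm. A picture is of the moment at which its call begins. get_calibration takes no time and is no camera call.
A pose or a line that the arm cannot do raises arm.Unreachable and nothing moves.
- arm.sign_off(): hands the job in, once; it reports no verdict.
Readings, each from a call of its own:
- arm.current_t(): time.
- arm.current_joint_positions(): joint angles.
- arm.current_dq(): joint speeds.
- arm.current_tau(): joint torques, N m.
- arm.current_ee_pos(): TCP position.
- arm.current_tool_rot(): TCP orientation.
- arm.current_force(): force on the tool from outside, world axes, zero at the start.
- arm.current_torque(): the same for the moment, N m.
- arm.current_width(): finger opening in m.
Only numpy, scipy, OpenCV 4.12 (cv2) and the standard library are available. Lean on these libraries where they do the work, as an engineer would, in place of code of your own. Each camera call takes 0.05 s, during which the arm holds its last target. There are 200 camera calls.

## Working session

There is one attempt and no reset: what is moved stays moved. The work goes in short steps, each a Python script; the robot and the scene stay as the last script left them, time stands still between calls to the robot, and variables do not carry over. Pictures are saved under pics/ and viewed, on a budget of 10 in all, crops included, one or two more only if the job needs it, and the job is handed in when it is done.

```bash
mkdir -p pics; ls; cat > h.py <<'E'
import numpy as np, cv2
from rig import arm
def cal(n):
    c=arm.get_calibration(n); return np.array(c["intrinsics"]),c["k1"],np.array(c["cam_to_world"])
def snap(n,f):
    im=np.array(arm.snapshot(n)); cv2.imwrite(f"pics/{f}.png",im[:,:,::-1]); return im
def ray(n,u,v):
    K,k1,T=cal(n); d=np.linalg.solve(K,[u,v,1.])[:2]; s=d.copy()
    for _ in range(30): s=d/(1+k1*(s@s))
    return T[:3,3],T[:3,:3]@np.array([s[0],s[1],1])
def at_z(n,u,v,z):
    o,d=ray(n,u,v); return o+d*(z-o[2])/d[2]
def proj(n,P):
    K,k1,T=cal(n); p=(np.atleast_2d(P)-T[:3,3])@T[:3,:3]; s=p[:,:2]/p[:,2:]
    s=s*(1+k1*(s**2).sum(1,keepdims=True)); return s@K[:2,:2].T+K[:2,2]
def tri(*obs):
    A=0;b=0
    for n,u,v in obs:
        o,d=ray(n,u,v); d=d/np.linalg.norm(d); M=np.eye(3)-np.outer(d,d); A=A+M; b=b+M@o
    return np.linalg.solve(A,b)
E
python3 - <<'E'
from h import *
snap("top","top0");snap("side","side0")
for n in("top","side"): print(n,cal(n))
print(arm.grip_depth,arm.current_tool_rot())
E
```

```text
pics
top (array([[490.26582697,   0.        , 321.65087106],
       [  0.        , 490.26582697, 245.66997029],
       [  0.        ,   0.        ,   1.        ]]), -0.11066633002934483, array([[ 2.05017507e-02, -9.83803718e-01,  1.78072799e-01,
         2.89058981e-01],
       [-9.99785972e-01, -2.06678183e-02,  9.22579493e-04,
        -2.96462580e-02],
       [ 2.77273912e-03, -1.78053601e-01, -9.84016883e-01,
         1.22641320e+00],
       [ 0.00000000e+00,  0.00000000e+00,  0.00000000e+00,
         1.00000000e+00]]))
side (array([[520.75184154,   0.        , 323.52800307],
       [  0.        , 520.75184154, 253.89461548],
       [  0.        ,   0.        ,   1.        ]]), -0.05751764913868419, array([[ 0.77652279, -0.44202602,  0.44902712,  0.01124045],
       [-0.62990719, -0.56172217,  0.53636288, -0.60129031],
       [ 0.01514214, -0.69934341, -0.71462544,  0.87858472],
       [ 0.        ,  0.        ,  0.        ,  1.        ]]))
0.0188 [[-9.63819675e-01  2.66554826e-01 -3.97895821e-04]
 [ 2.66555100e-01  9.63819138e-01 -1.02359137e-03]
 [ 1.10656386e-04 -1.09261867e-03 -9.99999397e-01]]
```

View pics/top0.png

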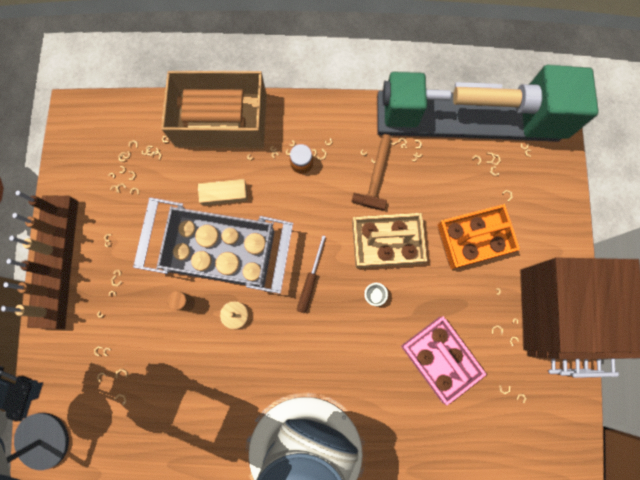

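View pics/side0.png

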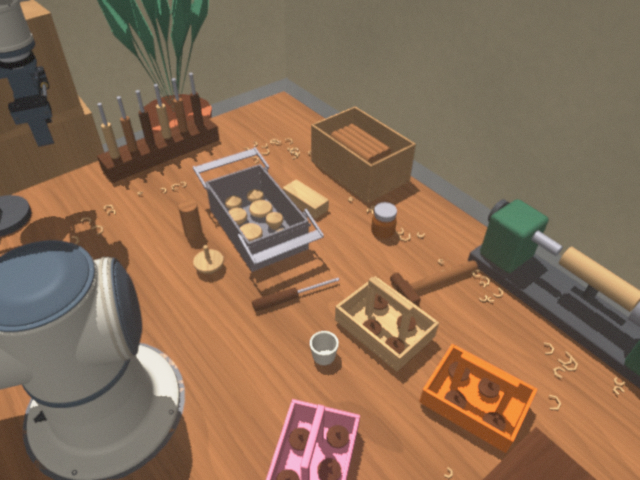

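The tray candidates in the top view are natural wood at (390,240), orange at (480,238) and pink at (445,360). I choose the wooden one, since orange and pink are the look-alikes. I'm taking one close crop of it with the tote.

```bash
python3 - <<'E'
import cv2,numpy as np
t=cv2.imread('pics/top0.png')
a=cv2.resize(t[190:300,130:300],None,fx=4,fy=4,interpolation=cv2.INTER_CUBIC) #680x440
b=cv2.resize(t[205:275,345:435],None,fx=5,fy=5,interpolation=cv2.INTER_CUBIC) #450x350
s=cv2.imread('pics/side0.png')
cv2.imwrite('pics/c1.png',a)
c=cv2.resize(s[270:370,330:440],None,fx=3.5,fy=3.5,interpolation=cv2.INTER_CUBIC)
w=np.zeros((350,450+385,3),np.uint8);w[:,:450]=b;w[:350,450:]=c[:350]
w=w[:,:800]
cv2.imwrite('pics/c2.png',w)
E
```

```text
(no output)
```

View pics/c1.png

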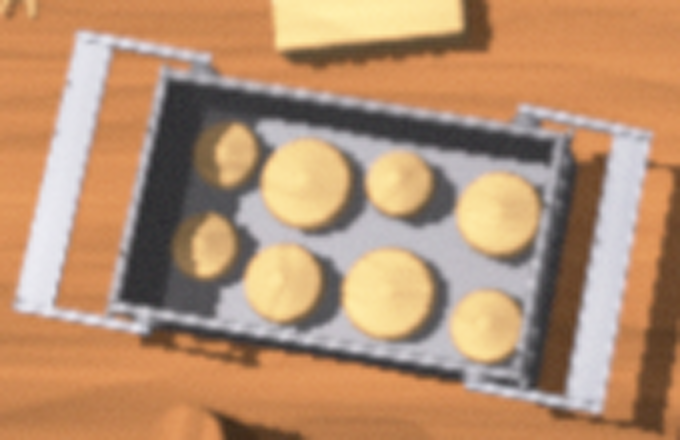

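View pics/c2.png

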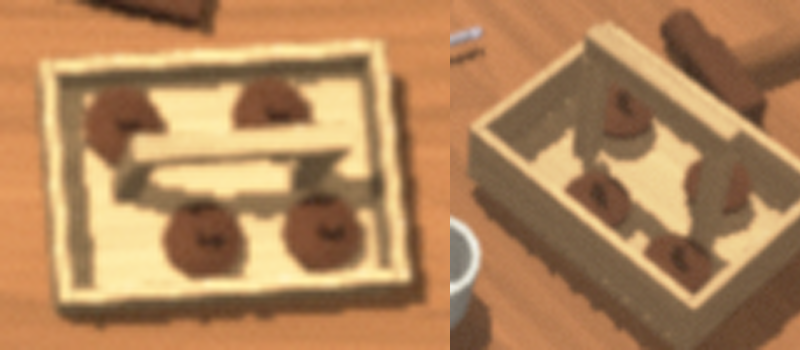

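The tray is confirmed as the natural wood one: its rim corners are about (353,217), (421,213), (427,261) and (357,266), and the bar is visible above it. Tote rim corners are about (171,207), (272,223), (261,286) and (158,268), with both bails swung out level. Next I fit the poses.

```bash
cat > fit.py <<'E'
from h import *
from scipy.optimize import least_squares
def rect(p,w,l,z):
    x,y,a=p[:3]; c,s=np.cos(a),np.sin(a); R=np.array([[c,-s],[s,c]])
    q=np.array([[w/2,l/2],[w/2,-l/2],[-w/2,-l/2],[-w/2,l/2]])@R.T+[x,y]  # TL,TR,BR,BL in image
    return np.c_[q,np.full(4,z)]
E
python3 - <<'E'
from fit import *
f=lambda c,k,o:(np.array(c)+.5)/k-.5+o
T=f([(163,70),(570,133),(525,387),(112,312)],4,[130,190])
r=least_squares(lambda p:(proj("top",rect(p,.15,.25,.09))-T).ravel(),[.45,.2,0]); print("tote",r.x,np.degrees(r.x[2]));print(r.fun.round(1))
Y=f([(40,60),(383,42),(411,280),(60,305)],5,[345,205])
r2=least_squares(lambda p:(proj("top",rect(p,.12,.17,p[3]))-Y).ravel(),[.45,-.15,0,.06]); print("tray",r2.x,np.degrees(r2.x[2]));print(r2.fun.round(1))
for z in(.058,.07):
    r3=least_squares(lambda p:(proj("top",rect(p,.12,.17,z))-Y).ravel(),[.45,-.15,0]); print(z,r3.x,r3.fun.round(1))
    print(proj("side",rect(r3.x,.12,.17,z)).round(0), proj("top",rect(r3.x,.012,.104,.125)).round(1).tolist(), proj("side",rect(r3.x,.012,.104,.125)).round(1).tolist())
# bail straps: outer edges center, z via triangulation unknown
def R(a): return np.array([[np.cos(a),-np.sin(a)],[np.sin(a),np.cos(a)]])
obs={'a':f([(78,32),(17,308)],4,[130,190]),'b':f([(650,132),(600,412)],4,[130,190])}
for k,s in(('a',1),('b',-1)):
  for th in(2.95,3.1,3.25,3.4):
    rr=.076; y=s*(.1-rr*np.cos(th)); z=.0925+rr*np.sin(th)
    q=np.array([[.0825,y],[-.0825,y]])@R(r.x[2]).T+r.x[:2]
    print(k,th,proj("top",np.c_[q,[z,z]]).round(1).tolist(),obs[k].round(1).tolist(),proj("side",np.c_[q,[z,z]]).round(0).tolist())
E
```

```text
tote [ 0.48953524  0.22444803 -0.14216168] -8.145264385975901
[ 0.5  0.1  0.1  0.5 -0.2 -0.9 -0.3  0.3]
tray [ 0.52055745 -0.1927881   0.08728553  0.06103262] 5.001092200783189
[ 0.1  0.3  0.2 -0.4 -0.3  0.2 -0.  -0.1]
0.058 [ 0.52115101 -0.19320882  0.08726091] [ 0.2  0.4  0.1 -0.3 -0.4  0.1  0.1 -0.2]
[[376. 275.]
 [440. 322.]
 [400. 358.]
 [336. 306.]] [[370.8, 232.0], [415.5, 229.2], [416.1, 234.2], [371.2, 237.1]] [[372.6, 275.6], [414.1, 306.0], [410.0, 309.5], [368.4, 278.8]]
0.07 [ 0.51880256 -0.19154413  0.08735907] [-0.2  0.2  0.5 -0.6  0.   0.3 -0.3  0.1]
[[375. 272.]
 [439. 318.]
 [400. 354.]
 [334. 302.]] [[370.1, 233.0], [414.8, 230.1], [415.4, 235.2], [370.5, 238.1]] [[371.1, 275.7], [412.6, 306.0], [408.4, 309.5], [366.9, 278.8]]
a 2.95 [[149.6, 199.3], [134.1, 266.6]] [[149.1, 197.6], [133.9, 266.6]] [[254.0, 148.0], [194.0, 167.0]]
a 3.1 [[150.7, 200.4], [135.4, 267.2]] [[149.1, 197.6], [133.9, 266.6]] [[254.0, 152.0], [194.0, 171.0]]
a 3.25 [[152.4, 201.7], [137.3, 267.9]] [[149.1, 197.6], [133.9, 266.6]] [[255.0, 155.0], [195.0, 175.0]]
a 3.4 [[154.7, 203.0], [139.8, 268.6]] [[149.1, 197.6], [133.9, 266.6]] [[255.0, 159.0], [196.0, 179.0]]
b 2.95 [[292.9, 222.0], [280.5, 291.6]] [[292.1, 222.6], [279.6, 292.6]] [[324.0, 228.0], [255.0, 255.0]]
b 3.1 [[293.7, 223.2], [281.4, 292.1]] [[292.1, 222.6], [279.6, 292.6]] [[324.0, 232.0], [256.0, 259.0]]
b 3.25 [[293.8, 224.2], [281.7, 292.5]] [[292.1, 222.6], [279.6, 292.6]] [[324.0, 235.0], [256.0, 263.0]]
b 3.4 [[293.2, 225.1], [281.2, 292.7]] [[292.1, 222.6], [279.6, 292.6]] [[323.0, 239.0], [256.0, 266.0]]
```

```bash
cat > bail.py <<'E'
from h import *
TP=np.array([.48954,.22445]); TA=-.14216; GD=arm.grip_depth
ex=np.array([np.cos(TA),np.sin(TA),0]); ey=np.array([-np.sin(TA),np.cos(TA),0]); ez=np.array([0,0,1.])
def tote(x,y,z): return np.r_[TP,0]+x*ex+y*ey+z*ez
def pose(side,th,sgn,tmax=np.radians(45),rc=.073,back=0,x=0):
    """fingers' leading corner on the outer face of the strap at angle th (tote frame arc)"""
    inn=-side*ey; t=min(max(th,0),tmax)
    rho=np.cos(th)*inn+np.sin(th)*ez; m=np.sin(th)*inn-np.cos(th)*ez
    d=np.sin(t)*inn-np.cos(t)*ez; n=np.cos(t)*inn+np.sin(t)*ez
    p=tote(x,side*.1,.0925)+rc*rho-(.0025+back)*m-.016*n
    y=sgn*ex; R=np.c_[np.cross(y,d),y,d]
    return p,R,d
E
python3 - <<'E'
from bail import *
print("rack",at_z("top",72,260,.05),at_z("top",20,195,.15),at_z("top",5,310,.15))
print(arm.current_joint_positions())
for side in(1,-1):
  for sgn in(1,-1):
    print(side,sgn)
    for th in(3.6,2.5,1.57,.8,0):
      p,R,d=pose(side,th,sgn); q=arm.solve_ik(p,R); print(p.round(3),None if q is None else np.round(q))
    p,R,d=pose(side,3.6,sgn); q=arm.solve_ik(p-.06*d,R); print("appr",(p-.06*d).round(3),None if q is None else np.round(q))
E
```

```text
rack [0.45247516 0.59426936 0.05      ] [0.59152297 0.69314148 0.15      ] [0.3185292  0.69508934 0.15      ]
[ 6.90699306e+01  2.83120346e+01  7.71225909e+01  3.55683808e-04
  7.46282962e+01 -5.47078962e+00]
1 1
[0.514 0.398 0.047] [ 46.  62.  48. -26. 107.  54.]
[0.514 0.394 0.123] [ 45.  57.  48. -27. 112.  52.]
[0.506 0.337 0.154] [ 43.  51.  57. -28. 108.  51.]
[0.498 0.286 0.135] [ 40.  49.  65. -28. 101.  52.]
[0.496 0.267 0.095] [22. 32. 93. -0. 55. 30.]
appr [0.52  0.44  0.089] [ 47.  63.  39. -26. 115.  52.]
1 -1
[0.514 0.398 0.047] [  46.   62.   48.  -26.  107. -126.]
[0.514 0.394 0.123] [  45.   57.   48.  -27.  112. -128.]
[0.506 0.337 0.154] [  43.   51.   57.  -28.  108. -129.]
[0.498 0.286 0.135] [  40.   49.   65.  -28.  101. -128.]
[0.496 0.267 0.095] [  22.   32.   93.   -0.   55. -150.]
appr [0.52  0.44  0.089] [  47.   63.   39.  -26.  115. -128.]
-1 1
[0.465 0.051 0.047] [-32.  43. 111.  49.  59. -62.]
[0.465 0.055 0.123] [-31.  34. 110.  45.  66. -53.]
[0.473 0.112 0.154] [-25.  30. 110.  48.  66. -47.]
[0.481 0.163 0.135] [-18.  32. 112.  53.  60. -48.]
[0.483 0.182 0.095] [ 14.  29. 100.  -0.  51.  22.]
appr [0.459 0.009 0.089] [-36.  38. 108.  43.  66. -58.]
-1 -1
[0.465 0.051 0.047] [-32.  43. 111.  49.  59. 118.]
[0.465 0.055 0.123] [-31.  34. 110.  45.  66. 127.]
[0.473 0.112 0.154] [-25.  30. 110.  48.  66. 133.]
[0.481 0.163 0.135] [-18.  32. 112.  53.  60. 132.]
[0.483 0.182 0.095] [  14.   29.  100.   -0.   51. -158.]
appr [0.459 0.009 0.089] [-36.  38. 108.  43.  66. 122.]
```

```bash
cat > swing.py <<'E'
from bail import *
def swing(side):
    arm.grip(0.0)
    p,R,d=pose(side,3.6,1)
    arm.move_to(p-.06*d+[0,0,.10],R); arm.move_l(p-.06*d,feed=.25); arm.move_l(p,feed=.2)
    print("in",arm.current_t(),np.round(arm.current_force(),1))
    for th in [3.3,3.0,2.7,2.4,2.1,1.8,1.5,1.2,.95,.75,.55,.35,.2]:
        p,R,d=pose(side,th,1); arm.move_l(p,R,feed=.12); print(th,np.round(arm.current_force(),1))
    p,R,d=pose(side,.0,1,back=.008)
    arm.move_l(p,R,feed=.1)
    for k in range(14):
        f=np.array(arm.current_force()); 
        if f[2]>14: break
        p=p-[0,0,.001]; arm.move_l(p,feed=.05)
    print("home z",arm.current_ee_pos()[2],f.round(1),arm.current_t())
    arm.move_l(p+[0,0,.10],feed=.25)
E
python3 -c "
from swing import *
swing(1); snap('side','s1'); print(arm.current_t())"
python3 - <<'E'
import cv2;t=cv2.imread('pics/s1.png');cv2.imwrite('pics/s1c.png',cv2.resize(t[100:340,120:440],None,fx=2.5,fy=2.5,interpolation=2))
E
```

```text
in 3.9083 [-0.4  0.4  0.8]
3.3 [-1.2 -0.   0.5]
3.0 [ 0.4  0.2 -0.7]
2.7 [-0.2  0.3 -0.6]
2.4 [-0.3  1.2 -0.7]
2.1 [-0.8 -0.2 -0.2]
1.8 [-0.4 -0.2  0.3]
1.5 [-0.4 -0.1 -0.7]
1.2 [ 0.1 -0.8  0.7]
0.95 [0.1 0.4 0.2]
0.75 [-0.1 -0.2 -0.6]
0.55 [0.4 0.3 0.8]
0.35 [-0.2  0.5 -0.1]
0.2 [ 0.6 -1.1  0.1]
home z 0.09501654159261931 [-5.4 -3.2 20.8] 10.7417
11.3417
```

View pics/s1c.png

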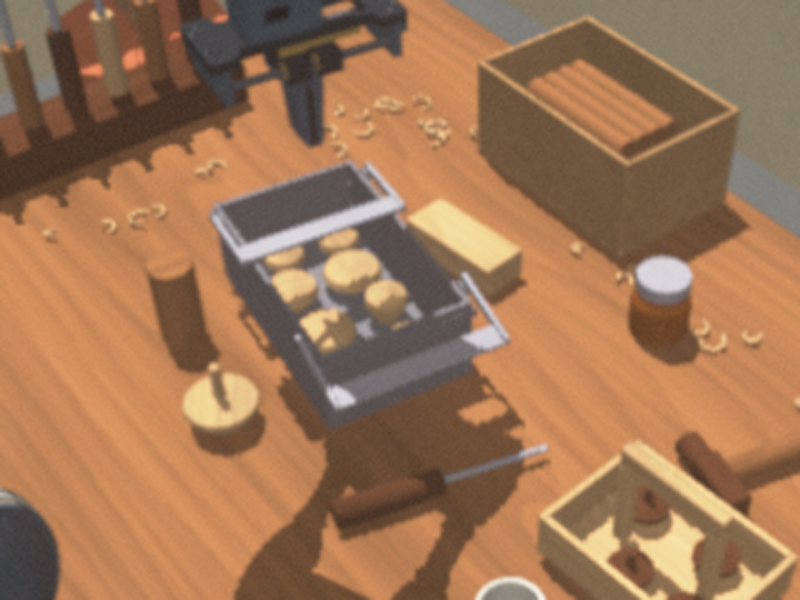

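Bail a lies across the rims: the crop shows its strap at about (310,228), and pressing met the stop at z = 0.095. Now bail b.

```bash
python3 -c "
from swing import *
p=np.array(arm.current_ee_pos()); arm.move_l(p+[0,0,.08],feed=.3)
swing(-1); print(arm.current_t(), arm.current_ee_pos())
p,R,d=pose(-1,0,1); arm.move_l(np.array(arm.current_ee_pos())+[0,0,.05],feed=.3)
arm.grip(.06)
# move above tray, then look
a=.0873; C=np.array([.5200,-.1922,0]); y=np.array([np.cos(a),np.sin(a),0]); d=np.array([0,0,-1.]); R=np.c_[np.cross(y,d),y,d]
print(arm.solve_ik(C+[0,0,.16],R))
arm.move_to(C+[0,0,.22],R)
snap('side','s2'); snap('top','t2'); print(arm.current_t())"
python3 - <<'E'
import cv2,numpy as np
s=cv2.imread('pics/s2.png');t=cv2.imread('pics/t2.png')
w=np.zeros((600,800,3),np.uint8)
w[:,:]=cv2.resize(s[140:380,170:490],None,fx=2.5,fy=2.5,interpolation=2)
w[300:,:300]=0
w[350:600,:400]=cv2.resize(t[190:290,140:300],None,fx=2.5,fy=2.5,interpolation=2)
cv2.imwrite('pics/s2c.png',w)
E
```

```text
in 14.4833 [-0.1 -0.2  0.8]
3.3 [0.2 0.3 0.8]
3.0 [-0.7  0.3 -0.8]
2.7 [-0.3 -0.6 -0.5]
2.4 [ 0.5 -0.3  0.4]
2.1 [ 0.3 -0.  -0. ]
1.8 [ 0.1 -0.7  0. ]
1.5 [ 0.1  1.5 -0.8]
1.2 [0.4 0.3 0.4]
0.95 [-0.3  0.4  0. ]
0.75 [ 0.1 -0.3  1. ]
0.55 [ 0.4 -0.4  2. ]
0.35 [0.2 0.  0.1]
0.2 [-0.3 -0.2 -0.4]
home z 0.09496561774856999 [-5.4 -2.5 23.5] 21.6083
22.1583 [0.48346427 0.18187787 0.19413078]
[-2.64567041e+01  2.60959702e+01  9.09706278e+01 -2.54444375e-14
  6.29334020e+01 -3.14586256e+01]
24.9833
```

View pics/s2c.png

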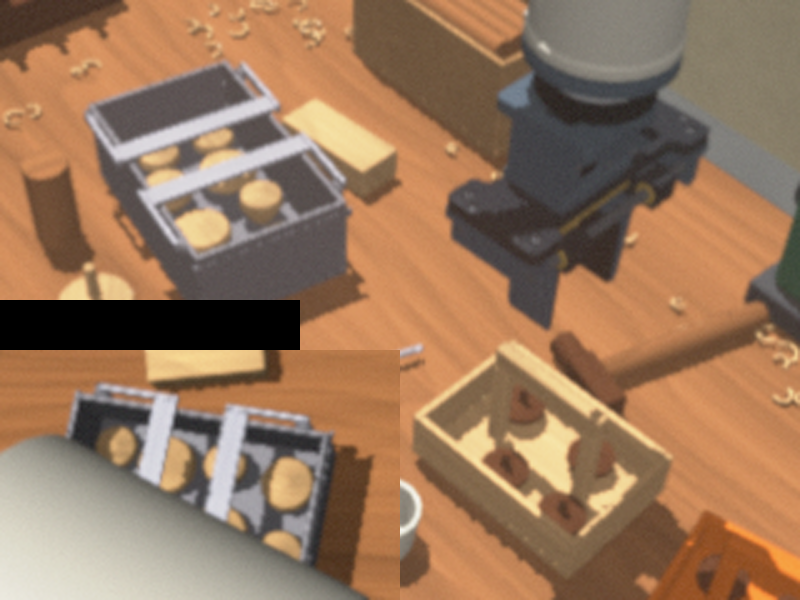

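Both bails are home, and pressing on b also met the stop at z = 0.095. The tray is undisturbed below the open gripper. Now I grasp it, lift, carry it over and look.

```bash
python3 -c "
from bail import *
C=np.array([.5200,-.1922,0])
arm.move_l(C+[0,0,.114-GD],feed=.15); print('f',np.round(arm.current_force(),1))
arm.grip(0); print('w',arm.current_width())
arm.move_l(C+[0,0,.17],feed=.12); arm.move_l(C+[0,0,.245],feed=.2)
print('f',np.round(arm.current_force(),1),np.round(arm.current_torque(),2),arm.current_width())
d=np.array([0,0,-1.]); R=np.c_[np.cross(ex,d),ex,d]; print(np.round(arm.solve_ik(tote(0,0,.245),R)))
arm.move_l(tote(0,0,.245),R,feed=.2); arm.move_l(tote(0,0,.215),feed=.1)
arm.sleep(.3); print(arm.current_ee_pos(),tote(0,0,.215))
snap('side','s3'); snap('top','t3'); print(arm.current_t())"
python3 - <<'E'
import cv2,numpy as np
s=cv2.imread('pics/s3.png')
cv2.imwrite('pics/s3c.png',cv2.resize(s[125:275,180:380],None,fx=4,fy=4,interpolation=2))
E
```

```text
f [ 0.2 -0.6  0.1]
w 0.012073788395542295
f [-0.3 -0.1 -4.4] [-0.11  0.09  0.  ] 0.011933507032385528
[18. 20. 87. -0. 74. 26.]
[0.48977693 0.22451265 0.21545435] [0.48954 0.22445 0.215  ]
31.15
```

View pics/s3c.png

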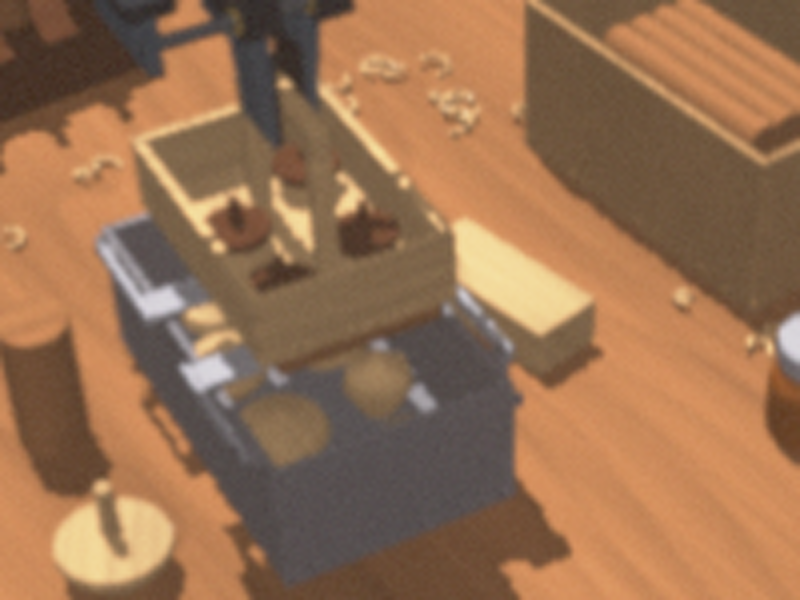

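The tray hangs upright over the tote, with both strap ends visible at left (crop (160,300) and (205,370)). I'll overlay the model on this view to check the offset along y.

```bash
python3 - <<'E'
from bail import *
from fit import rect
from scipy.optimize import least_squares
f=lambda c,k,o:(np.array(c)+.5)/k-.5+o
inv=lambda p:((p-[180,125])+.5)*4-.5
obs=f([(135,142),(320,88),(453,230),(256,328)],4,[180,125])
for h in(.058,.07):
  z=.2154+GD-.114+h
  def P(p): 
    g=[(-.06,.085),(.06,.085),(.06,-.085),(-.06,-.085)]
    c,s=np.cos(p[2]),np.sin(p[2])
    return np.array([tote(p[0]+c*x-s*y,p[1]+s*x+c*y,z) for x,y in g])
  r=least_squares(lambda p:(proj("side",P(p))-obs).ravel(),[0,0,0]); print(h,r.x,r.fun.round(1))
im=cv2.resize(cv2.imread('pics/s3.png')[125:275,180:380],None,fx=4,fy=4,interpolation=2)
def dr(L,col,close=True):
    cv2.polylines(im,[inv(proj("side",np.array(L))).round().astype(int)],close,col,1)
for y in(.035,-.035): dr([tote(x,y+w,.095) for x,w in((-.0825,-.011),(.0825,-.011),(.0825,.011),(-.0825,.011))],(0,0,255))
dr([tote(x,y,.09) for x,y in((-.075,-.125),(.075,-.125),(.075,.125),(-.075,.125))],(0,255,0))
b=.2154+GD-.114
for h in (.058,.07): dr([tote(x,y,b+h) for x,y in((-.06,-.085),(.06,-.085),(.06,.085),(-.06,.085))],(255,0,0) if h<.06 else (255,255,0))
cv2.imwrite('pics/ov.png',im)
E
```

```text
0.058 [-0.0033633  -0.00702414  0.00222532] [-1.3  1.2 -0.1 -0.3  1.3  2.9 -0.1 -3.7]
0.07 [-0.00926697 -0.02170037  0.00055612] [-1.9  0.9  0.1 -0.8  2.   3.  -0.3 -3.2]
```

View pics/ov.png

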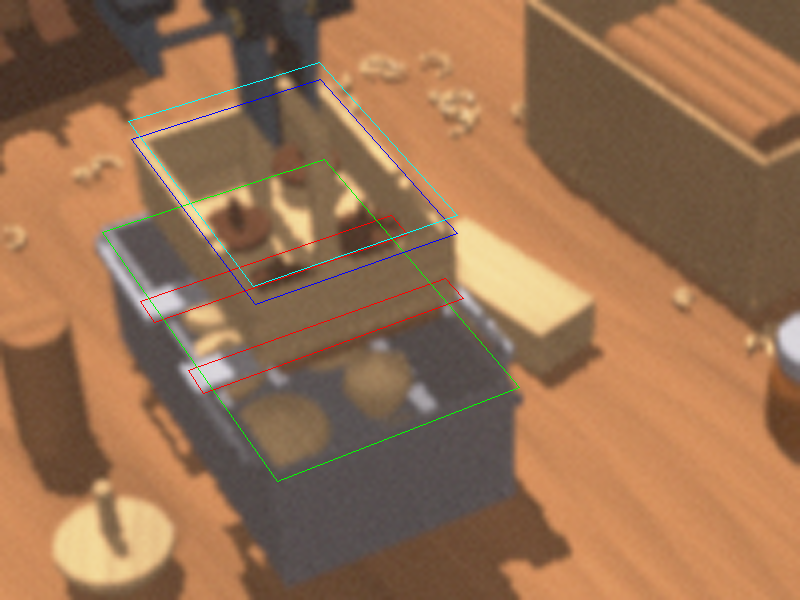

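The model and picture agree to within about 1–2 mm: the straps match, and the tray rim matches the 58 mm wall model. I shift +1 mm along the tote and lower with force checks.

```bash
python3 -c "
from bail import *
arm.move_l(tote(0,.001,.215),feed=.05); arm.move_l(tote(0,.001,.194),feed=.06); arm.sleep(.2)
f0=np.array(arm.current_force()); print(f0.round(1))
z=.194; log=[]
while z>.1765:
    z-=.0007; arm.move_l(tote(0,.001,z),feed=.02)
    f=np.array(arm.current_force())-f0; log.append((round(z,4),*f.round(1)))
    if f[2]>6: break
print(log[-10:],arm.current_ee_pos(),np.round(arm.current_torque(),2),arm.current_t())"
```

```text
[ 0.2 -0.6 -5. ]
[(0.1835, np.float64(-0.1), np.float64(3.2), np.float64(-0.6)), (0.1828, np.float64(0.6), np.float64(3.1), np.float64(-1.1)), (0.1821, np.float64(-0.2), np.float64(2.9), np.float64(-0.3)), (0.1814, np.float64(0.1), np.float64(2.7), np.float64(0.4)), (0.1807, np.float64(-0.8), np.float64(1.5), np.float64(-1.8)), (0.18, np.float64(0.8), np.float64(3.3), np.float64(-0.4)), (0.1793, np.float64(0.9), np.float64(3.9), np.float64(-1.5)), (0.1786, np.float64(-0.0), np.float64(3.1), np.float64(-0.2)), (0.1779, np.float64(0.4), np.float64(3.3), np.float64(3.7)), (0.1772, np.float64(-2.0), np.float64(2.6), np.float64(12.6))] [0.48995383 0.22561739 0.1778729 ] [ 0.43  0.51 -0.1 ] 38.1
```

Contact came at the seated height (grip at 0.1966 m) and not at the perched one. Releasing and checking.

```bash
python3 -c "
from bail import *
arm.move_l(tote(0,.001,.1777),feed=.02)
arm.grip(.045); print(arm.current_width(),np.round(arm.current_force(),1))
p=np.array(arm.current_ee_pos()); arm.move_l(p+[0,0,.12],feed=.12)
arm.move_joints(np.array(arm.current_joint_positions())+[-60,0,0,0,0,0])
snap('side','s4'); snap('top','t4'); print(arm.current_t())
im=cv2.resize(cv2.imread('pics/s4.png')[120:270,180:380],None,fx=4,fy=4,interpolation=2)
inv=lambda p:((p-[180,120])+.5)*4-.5
b=.083
for h,w,l,c in((.058,.06,.085,(255,0,0)),(.125,.006,.052,(0,0,255))):
    cv2.polylines(im,[inv(proj('side',np.array([tote(x,y,b+h) for x,y in((-w,-l),(w,-l),(w,l),(-w,l))]))).round().astype(int)],True,c,1)
t=cv2.resize(cv2.imread('pics/t4.png')[190:300,140:300],None,fx=1.8,fy=1.8,interpolation=2)
im[600-t.shape[0]:,800-t.shape[1]:]=t
cv2.imwrite('pics/s4c.png',im)"
```

```text
0.044723496045154965 [-0.3 -0.6  0.1]
42.225
```

View pics/s4c.png

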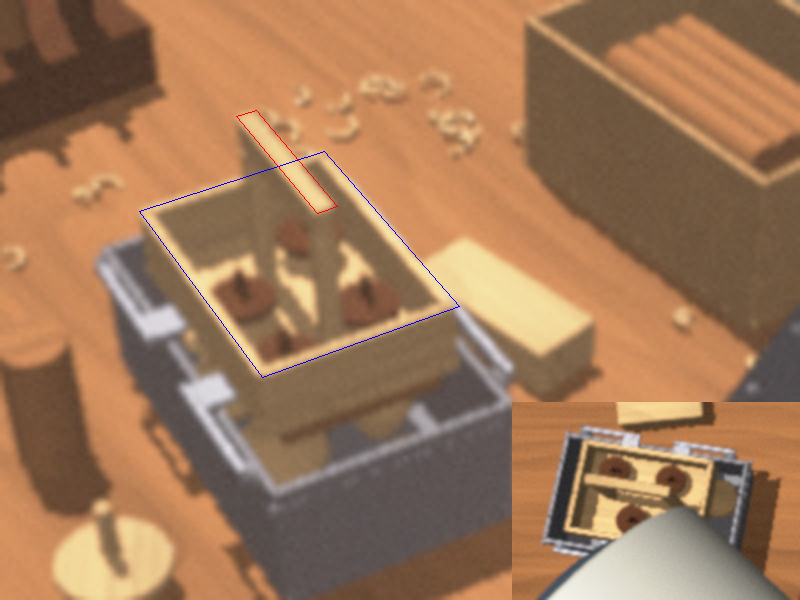

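The bar and rim match the seated model outline to within about 1 mm, the tray is level, and the bails lie home in the channels. Handing in.

```bash
python3 -c "
from rig import arm
arm.sign_off(); print(arm.current_t())"
```

```text
the job is handed in; nothing more can be done
the job is handed in; nothing more can be done
```

I swung both bails home and set the tray down seated on the straps. The job was handed in at about 42 s of the 72 s allowed.

- **Bails:** I pushed each one in with the closed fingers and pressed until it met its stop. The strap tops were at 95.0 mm, with about 21 to 24 N on the wrist.
- **Tray:** I gripped the natural-wood tray by its bar, carried it upright and lowered it in small steps. Contact came with the grip centre at about 196.6 mm (target 197, perched would be 209), and the upward force rose only about 13 N before I released.
- **Last check:** In the side view after release, the bar and rim matched the seated, centred outline to about 1 mm. The arm was clear.
- **Bystanders:** Those in view looked unmoved, but I did not measure them one by one.
- **What disagreed:** A side force of about 3 N along the tote during lowering suggests light rubbing in one channel. One side-view fit with a misread corner gave a 7 mm offset along the tote; the overlay did not bear it out.

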